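Let down the rising work-stand and bring the tray of figures aboard

ROBOT

A 6-joint arm with a two-finger parallel gripper is mounted at the origin on the work surface. World frame = base frame: x ahead of the robot, y to its left, z up, the work surface at z = 0. Lengths are in mm, angles in rad, forces in N, time in s.
With the tool pointing down it reaches from about 275 to 1000 mm from the base axis. Payload 8.4 kg.
Tool frame: the origin (TCP) lies between the finger pads; the fingertips stand 22 mm ahead of it and the grasp point (between the pads) lies 3 mm ahead of it (r.nose_length is the z of the fingertips in the tool frame, in mm); z points along the fingers, y is the line along which they close (so a half turn about z gives the same grasp; the last joint's range is limited). The gripper opens to 85 mm and grips with 20 to 120 N. Pads are 22 mm wide; open, the fingers measure 114 mm over their backs; the gripper's body (76 mm by 85 mm) begins 54 mm behind the grasp point. The pads swing forward as they close: fully open they stand 13 mm farther back than shut.
Start: joints at [1.232, 0.353, 1.633, -0, 1.155, -0.002], TCP at [206.542, 589.889, 253.281] pointing down, gripper open.
Joint ranges: [-2.63, 2.63], [-0.92, 2.1], [0.06, 2.66], [-1.3, 4.44], [0, 2.69], [-3.02, 3.02]. Speed limits (rad/s): [2.22, 2.22, 2.79, 3.14, 3.14, 3.14].

INTERFACE

Orientations are given as [roll, pitch, yaw] about the fixed x, y, z axes, in that order (R = Rz(yaw) Ry(pitch) Rx(roll)).
In Python, from rig import r, workorder, grab_frame, camera_params gives the robot as it stands (r), with the cameras as plain functions and the job (workorder).
- The arm moves only by the shell command python3 steer.py 'ROWS' [FORCE]. ROWS is a JSON list of rows, 1 to 5 of them, each written [[rx, ry, rz], [dx, dy, dz], opening]: a rotation vector rx, ry, rz in rad, then dx, dy, dz in mm, then the opening from 0.0 (shut) to 1.0 (fully open); each row shifts and turns the commanded pose from where the row before left it, along the tool's axes as they then stand; what a row does not reach is not made up. A row lasts 1/12 s, in which the tool goes at most 41.7 mm and 0.125 rad, less where a joint would pass 70% of its speed; a pose out of reach is approached as far as the arm can. The fingers move at their own pace and stop on an object; FORCE is the grip in N (left out, the last holds). Time passes only in rows, so rows that do not move let the fingers close. It prints the time, the measured TCP pose, the force, the opening and the grip force at its end. Input that does not fit is refused with a message, and nothing moves.
- r.sense(): the state, without advancing time (a new reading comes with each control period).
- grab_frame(name): name is "side" or "top" or "wrist"; returns the picture (384x512x3 uint8, red, green, blue); there is no depth.
- camera_params(name): a dict with "fx", "fy", "cx", "cy" (pixels), "rvec" (rotation vector, rad) and "tvec" (3), from world to camera coordinates, as OpenCV has them. Camera axes: x right, y down, z forward; pixel columns grow to the right and rows downward; lengths in mm; the calibration is good to about 2 mm. A picture is of the moment at which its call begins: read the wrist's pose just before it. camera_params takes no time and is no camera call; for the wrist camera it gives the pose at the moment of the call.
- workorder.sign_off(): hands the job in; it is judged then, once.
The state is a dict: "clock": time; "qpos": joint angles; "qvel": joint speeds; "joint_efforts": joint torques, N m; "eef_pos": TCP position; "tcp_rot": TCP orientation; "contact_force": force on the tool from outside, world axes, zero at the start; "wrist_torque": the same for the moment, N m; "opening": opening from 0.0 (shut) to 1.0 (fully open); "grasp_force": force on a finger pad.
Only numpy, scipy, OpenCV 4.12 (cv2) and the standard library are available. Lean on these libraries where they do the work, as an engineer would, in place of code of your own. Each camera call takes 0.05 s, during which the arm holds its last target. There are 200 camera calls.

TASK

Let down the empty rising work-stand so that it can be loaded: flick the sprung pawl off the ratchet wheel, then ease the crank back slowly until the platform is fully down, without leaning on the platform itself. Then bring the wooden tray of freshly painted figures aboard over the platform's raised edge until the whole tray stands flat and square on the platform, nothing hanging over. Keep the tray close to level, and leave the two paint jars, the brush pot and the black lacquer box where they are.

Things in the scene. Friction and masses are not known exactly. Their poses are not given: they have to be found in the camera images.
- stand: Rising work-stand: fixed bench lift, rack and pinion. Origin on the bench under the platform's middle, z up; entry side faces its -y, winch at its +y end. All mm in this text are in this frame. Grey cheek plates at x = +-45, y 100 to 190, up to z 210; guide rods with a tie bar between them (x +-42, y 105 to 131, top z 246). Base plate 150 x 295 x 3.5.
- shaft (a point): Point on the winch shaft's axis, stand frame (0, 140, 135). The shaft runs along the stand's x. Ratchet wheel (radius 40, 12 saw teeth) outside the +x cheek at x 52 to 63; crank outside the -x cheek, arm at x -60 to -70. The platform's toothed rack passes the shaft between the rods (x +-7, y 103 to 115; its top at z 160 with the platform down, and it rises with the platform).
- pawl_tab (a point): Middle of the pawl's thumb tab: dark steel plate 42 (along x) x 6 x 22, spanning x 54 to 96, above the ratchet wheel. The pawl pivots about an axis along x at y 112, z 195; the tab stands up from it (middle 31, top edge 42 from the pivot) and leans 20 degrees to +y with the pawl at 0. Push the tab to the stand's -y to flick the pawl off.
- pawl (a joint): Pawl angle (rad), grows as the tab moves to -y. 0: nose at a tooth's root; 0 to 0.17: engaged, somewhere on a tooth. Over-centre spring: below 0.36 (tab upright) it snaps back on the wheel, above it snaps to its stop at 0.80 (tab leans 25 degrees to -y) and stays off. About 2 N at the tab. Engaged, the drum can be wound up but not back.
- crank_handle (a point): Grip point on the axis of the crank's handle: black sleeve, diameter 24, length 108, parallel to the stand's x from x -78 to -186 (this point at x -132). It spins freely on its pin, so a gripper holding it may keep its orientation all the way round. It moves on a circle of radius 75 about the shaft.
- drum (a joint): Angle of shaft, ratchet wheel and crank (rad). 0: platform fully down on its stop, handle straight above the shaft; platform rises 25 mm per rad. Handle at y = 140 + 75 sin(q), z = 135 + 75 cos(q). Starts between 1.8 and 4.2. A drag washer holds the drum where it is left, pawl off too (2 to 3 N at the handle to let down). Let it down slower than 3 rad/s.
- platform: Platform 150 (x) x 190 (y) x 11; origin: centre of its top, axes as the stand's. Down, its top is 15 above the bench: its entry edge (y -95) is a 15 mm step. At y 95 a back plate rises 53. Moves only with the crank; do not press on it before it is down. A tray pushed up over its edge lies level once its middle is past the edge, if the pusher's friction does not hold its tail down.
- tray: Open wooden tray 160 (its x) x 110 (y) x 35 high, walls 10 thick, 0.55 to 0.9 kg; origin: centre of its underside. Ends alike, either may lead. Six figures, up to 44 high, fixed inside within 38 of the middle along its x. Lies before the entry, its x roughly along the stand's y. Pushed flat it stops at the platform's edge: lift the leading edge on first. Tilt it under 20 degrees.
- jar_a: Bystander: paint jar 60 mm diameter, 66 high, on the bench beside the entry (origin: centre of its underside).
- jar_b: Bystander: paint jar 56 mm diameter, 72 high, on the bench beside the entry (origin: centre of its underside).
- brush_pot: Bystander: white pot 70 mm diameter, 85 high, with brushes up to 160 high, on the bench at the stand's +x side (origin: centre of its underside).
- lacquer_box: Bystander: small black lacquered box 82 x 60 x 30 mm on the bench at the stand's -x side (origin: centre of its underside).

How it is judged (in metres and radians):
On the way, in this order (a step that is already met when the one before it is completed fails the run):
1. the pawl is flicked off the ratchet wheel while the platform is still up (value of joint pawl above 0.6 rad and value of joint drum above 1.5 rad), for 0.2 s.
2. the platform is let down to its stop (value of joint drum below 0.08 rad and velocity of joint drum above -0.2 rad/s), for 0.2 s.
At the end, for the whole second after the job is handed in: Platform down on its stop (drum below 0.08 rad); tray at rest flat on it: underside within 4 mm of its top, tilt under 0.04 rad, long axis within 0.12 rad of the platform's y, centre within 22 mm of the platform's centre in x and -18 to +20 mm in y (value of joint drum below 0.08 rad and x of tray in the frame of platform between -0.022 and 0.022 m and y of tray in the frame of platform between -0.018 and 0.02 m and z of tray in the frame of platform between -0.004 and 0.004 m and angle between tray's own z axis and vertical below 0.04 rad and angle between the x axis of tray and the y axis of platform, either way round below 0.12 rad and linear speed of tray below 0.02 m/s); the robot touches nothing.
It fails at once if the platform is let run down (drum faster than 3 rad/s) (velocity of joint drum below -3 rad/s).
It fails at once if the robot leans on the platform while it is up (more than 3 N) (value of joint drum above 0.1 rad and contact force between any of the fingers, the arm and platform above 3 N).
It fails at once if the tray is tilted more than 20 degrees (angle between tray's own z axis and vertical above 0.35 rad).
It fails at once if a paint jar is moved more than 20 mm or tipped (distance of any of jar_a, jar_b from where it was at the start of the episode above 0.02 m or angle between any of jar_a, jar_b's own z axis and vertical above 0.25 rad).
It fails at once if the brush pot or the lacquer box is moved more than 20 mm or tipped (distance of any of brush_pot, lacquer_box from where it was at the start of the episode above 0.02 m or angle between any of brush_pot, lacquer_box's own z axis and vertical above 0.25 rad).
It also fails if it takes over 72 s, if anything falls off the work surface, if the arm or the gripper's body presses on something with over 40 N, if the wrist force passes 120 N, or if a joint passes its speed limit or range.

## Working session

There is one attempt and no reset: what is moved stays moved. The work goes in short steps, Python scripts to look and compute and a shell command to move; the robot and the scene stay as the last step left them, time stands still between calls to the robot, and variables do not carry over. Pictures are saved under pics/ and viewed, at most 10 in all, crops included, and the job is handed in when it is done.

```bash
ls; mkdir -p pics
python3 - <<'E'
from rig import r, workorder, grab_frame, camera_params
import cv2, numpy as np
a=[]
for n in ("side","top"):
    im=grab_frame(n); cv2.imwrite(f"pics/{n}0.png",im[:,:,::-1]); p=camera_params(n); print(n,p)
    R=cv2.Rodrigues(np.array(p["rvec"],float))[0]; print("campos",-R.T@np.array(p["tvec"]))
print(r.sense())
E
```

```text
pics
rig.py
steer.py
side {'fx': 446.6487729379084, 'fy': 446.6487729379084, 'cx': 246.84626331478182, 'cy': 198.73832102391754, 'rvec': array([ 2.16515295, -0.70401119,  0.36450936]), 'tvec': array([-466.42306024,  316.57847536,  803.72521996])}
campos [ 107.43656434 -610.23380242  761.45828672]
top {'fx': 466.5131028526139, 'fy': 466.5131028526139, 'cx': 258.6525027791463, 'cy': 195.18690453690667, 'rvec': array([ 2.15073696, -2.19933654,  0.10148246]), 'tvec': array([  12.43863294,  564.956211  , 1069.71899401])}
campos [ 464.77072355    2.60670203 1116.96479162]
{'clock': 0.1, 'qpos': array([ 1.23157789e+00,  3.53544683e-01,  1.63404972e+00,  3.63487691e-05,
        1.15523499e+00, -2.41594903e-03]), 'qvel': array([-8.77036728e-04, -1.95030453e-03, -2.22408182e-03,  1.67783440e-05,
        1.17151082e-03, -1.12872273e-03]), 'joint_efforts': array([ 8.79263716e-04, -6.06363487e+01, -3.42817390e+01, -5.91148182e-05,
        3.93362759e-03, -6.13499992e-06]), 'eef_pos': array([206.4092184 , 589.50431711, 252.66241425]), 'tcp_rot': array([-3.14035600e+00, -3.62247380e-05,  2.80477545e+00]), 'contact_force': array([-0.45794162, -0.33169615,  1.12683899]), 'wrist_torque': array([0.03959302, 0.0327926 , 0.0164819 ]), 'grasp_force': 0.0, 'opening': 1.000502677086385}
```

View pics/side0.png

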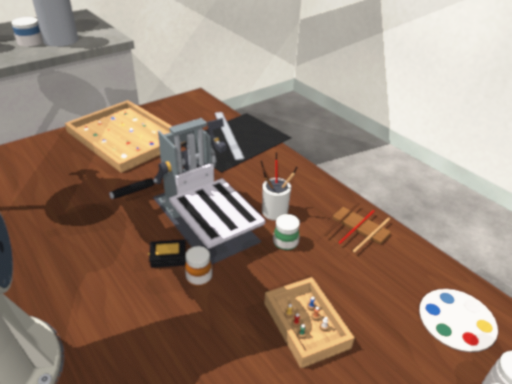

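View pics/top0.png

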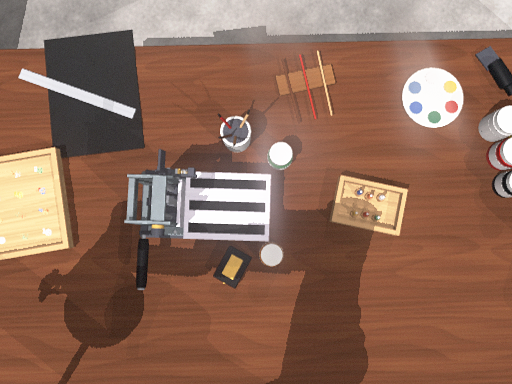

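The top view shows the stand at columns 125–272, with its entry facing image right (world -y), and the tray at about (370,205). The side view shows the crank handle at about (135,187) and the tray at about (310,320). I'll enlarge both to pick out corners.

Run:
```python
import cv2
t=cv2.imread("pics/top0.png")[140:300,115:315]; s=cv2.imread("pics/side0.png")[100:260,100:300]
for n,i in(("tc",t),("sc",s)):
    j=cv2.resize(i,None,fx=3.75,fy=3.75,interpolation=cv2.INTER_CUBIC)
    x0,y0=(115,140) if n=="tc" else (100,100)
    for k in range(0,200,20):
        cv2.putText(j,str(x0+k),(int(k*3.75),10),0,.4,(0,255,255),1); cv2.line(j,(int(k*3.75),12),(int(k*3.75),20),(0,255,255),1)
        if k<160: cv2.putText(j,str(y0+k),(0,int(k*3.75)+4),0,.4,(0,255,255),1)
    cv2.imwrite(f"pics/{n}.png",j)
```

```text
(no output)
```

View pics/tc.png

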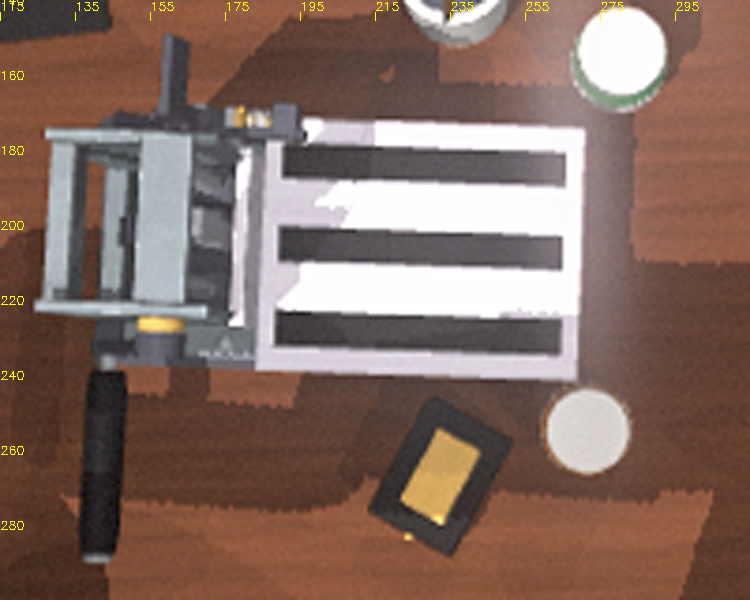

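View pics/sc.png

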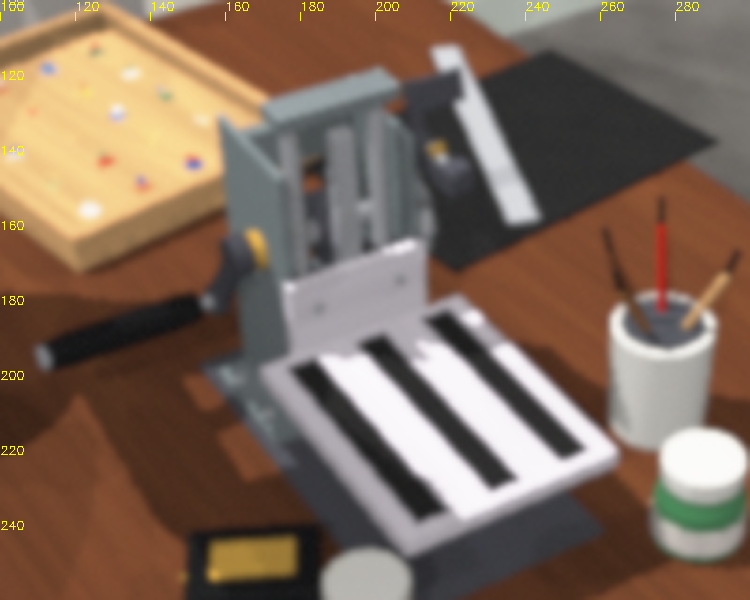

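The crops give platform corners, tie-bar corners, tab and handle ends in both views (top view tab at crop (175,37..115) and handle at (110,370)-(98,560); side view handle at (207,303)-(45,357)). Now triangulating.

```bash
cat > h.py <<'E'
import cv2, numpy as np
from scipy.spatial.transform import Rotation as Ro
from rig import r, workorder, grab_frame, camera_params
def PM(p):
    R=cv2.Rodrigues(np.array(p["rvec"],float))[0]; return R,np.array(p["tvec"],float).ravel()
def ray(p,uv):
    R,t=PM(p); d=R.T@np.array([(uv[0]-p["cx"])/p["fx"],(uv[1]-p["cy"])/p["fy"],1]); return -R.T@t,d/np.linalg.norm(d)
def onz(p,uv,z):
    c,d=ray(p,uv); return c+d*(z-c[2])/d[2]
def tri(p1,a,p2,b):
    c1,d1=ray(p1,a); c2,d2=ray(p2,b)
    s=np.linalg.lstsq(np.c_[d1,-d2],c2-c1,rcond=None)[0]; x,y=c1+s[0]*d1,c2+s[1]*d2
    return (x+y)/2,np.linalg.norm(x-y)
def proj(p,X):
    R,t=PM(p); q=R@np.array(X,float)+t; return np.array([q[0]/q[2]*p["fx"]+p["cx"],q[1]/q[2]*p["fy"]+p["cy"]])
E
python3 - <<'E'
from h import *
np.set_printoptions(precision=1,suppress=True)
T=camera_params("top");S=camera_params("side")
t=lambda x,y:(x/3.75+115-.4,y/3.75+140-.4); s=lambda x,y:(x/3.75+100-.4,y/3.75+100-.4)
for n,a,b in [("e+x",t(585,128),s(618,453)),("e-x",t(576,380),s(407,547)),("r-x",t(255,370),s(262,370)),("handle in",t(110,371),s(207,303)),("handle out",t(98,558),s(43,357)),
   ]:
    print(n,*tri(T,a,S,b))
tb=np.array([onz(T,t(*q),246) for q in [(140,133),(192,135),(187,304),(135,301)]]); print("tie",tb,tb.mean(0))
im=cv2.imread("pics/top0.png"); hsv=cv2.cvtColor(im,cv2.COLOR_BGR2HSV)
m=cv2.inRange(hsv,(8,60,130),(25,200,255)); m[:, :310]=0; m[:150]=0;m[260:]=0; m[:,430:]=0
m=cv2.morphologyEx(m,cv2.MORPH_CLOSE,np.ones((7,7)))
c=max(cv2.findContours(m,0,1)[0],key=cv2.contourArea); rc=cv2.minAreaRect(c); print("tray px",rc)
bx=cv2.boxPoints(rc); W=np.array([onz(T,q,30) for q in bx]); print(W,W.mean(0))
e=[W[1]-W[0],W[2]-W[1]]; print([ (np.linalg.norm(v),np.degrees(np.arctan2(v[1],v[0]))) for v in e])
for n,q,z in [("jarA/B -x",t(588,430),66),("jar +x",t(622,52),72)]: print(n,onz(T,q,z))
for q in [(163,37),(188,37),(187,115),(163,115)]: print("tab",onz(T,t(*q),235))
E
```

```text
e+x [608.2 -28.1  78.9] 0.475625284991137
e-x [459.1 -19.6  77.2] 2.6073358502075785
r-x [469.6 169.9  77.6] 3.3222021065927922
handle in [472.4 254.6  78.9] 6.728479864026598
handle out [361.2 263.2  77.2] 1.614150549827502
tie [[587.4 200.3 246. ]
 [585.8 174.2 246. ]
 [501.1 177.1 246. ]
 [503.1 202.9 246. ]] [544.3 188.7 246. ]
tray px ((369.5, 204.49996948242188), (108.99998474121094, 118.99998474121094), 90.0)
[[ 669.1 -123.8   30. ]
 [ 662.9 -404.7   30. ]
 [ 407.9 -390.5   30. ]
 [ 414.  -115.5   30. ]] [ 538.5 -258.6   30. ]
[(np.float64(281.00908929754127), np.float64(-91.27600975035884)), (np.float64(255.39785593344817), np.float64(176.80247124832582))]
jarA/B -x [428.1 -25.6  66. ]
jar +x [654.8 -51.7  72. ]
tab [638.1 191.  235. ]
tab [637.8 178.2 235. ]
tab [597.6 178.9 235. ]
tab [597.9 191.1 235. ]
```

```bash
cat >> h.py <<'E'
YAW=np.radians(-3.0); O=np.array([538.3,71,0]); RS=Ro.from_euler("z",YAW).as_matrix()
def loc(X): return RS.T@(np.array(X)-O)
def wor(L): return RS@np.array(L,float)+O
def st():
    s=r.sense(); R=Ro.from_euler("xyz",s["tcp_rot"]); Rd=Ro.from_matrix(RS@np.diag([-1,1,-1]))
    print("t %.2f loc"%s["clock"],loc(s["eef_pos"]).round(1),"rot to nominal",(R.inv()*Rd).as_rotvec().round(3),"F(stand)",(RS.T@s["contact_force"]).round(1),"open %.2f grip %.1f"%(s["opening"],s["grasp_force"]))
if __name__=="__main__": st()
E
python3 steer.py '[[[0,0,-0.095],[0,0,0],0],[[0,0,-0.095],[0,0,0],0],[[0,0,-0.095],[0,0,0],0]]' 
python3 h.py
python3 - <<'E'
from h import *
np.set_printoptions(precision=1,suppress=True)
T=camera_params("top")
im=cv2.imread("pics/top0.png"); hsv=cv2.cvtColor(im,cv2.COLOR_BGR2HSV)
print(hsv[200,345:352].tolist(), hsv[180,350:356].tolist(), hsv[205,320:325].tolist())
m=cv2.inRange(hsv,(12,50,120),(30,170,255)); m[:, :320]=0; m[:160]=0;m[250:]=0; m[:,420:]=0
m=cv2.morphologyEx(m,cv2.MORPH_OPEN,np.ones((3,3)))
c=max(cv2.findContours(m,0,1)[0],key=cv2.contourArea); rc=cv2.minAreaRect(c); print("tray px",rc)
W=np.array([onz(T,q,33) for q in cv2.boxPoints(rc)]); L=np.array([loc(w) for w in W]); print(L,L.mean(0))
for v in (L[1]-L[0],L[2]-L[1]): print(np.linalg.norm(v),np.degrees(np.arctan2(v[1],v[0])))
E
```

```text
clock: 0.35
eef_pos: [206.5, 589.6, 252.8]
tcp_rot: [-3.141, -0.0, 3.094]
contact_force: [0.3, -0.7, -0.7]
opening: 0.604
grasp_force: 0.0
t 0.35 loc [-358.5  500.6  252.8] rot to nominal [-0.001 -0.     0.005] F(stand) [ 0.3 -0.7 -0.7] open 0.60 grip 0.0
[[15, 111, 189], [14, 114, 188], [14, 106, 194], [15, 109, 191], [15, 109, 189], [14, 109, 189], [14, 109, 189]] [[18, 97, 244], [19, 97, 247], [18, 98, 247], [18, 96, 246], [19, 95, 246], [18, 98, 246]] [[9, 129, 134], [9, 122, 136], [10, 141, 130], [9, 131, 136], [8, 132, 133]]
tray px ((368.6853332519531, 204.96827697753906), (72.28753662109375, 48.9599609375), 12.094757080078125)
[[ -26.2 -233.    33. ]
 [  86.6 -255.2   33. ]
 [  55.8 -420.8   33. ]
 [ -56.4 -397.1   33. ]] [  14.9 -326.5   33. ]
114.97236420024554 -11.134079051746332
168.44765332831523 -100.51183230079185
```

```bash
for i in 1; do
python3 steer.py '[[[0,0,0],[-31,-24,0],0],[[0,0,0],[-31,-24,0],0],[[0,0,0],[-31,-24,0],0],[[0,0,0],[-31,-24,0],0],[[0,0,0],[-31,-24,0],0]]' >/dev/null
python3 steer.py '[[[0,0,0],[-31,-24,0],0],[[0,0,0],[-31,-24,0],0],[[0,0,0],[-31,-24,0],0],[[0,0,0],[-31,-24,0],0],[[0,0,0],[-31,-24,0],0]]' >/dev/null
python3 steer.py '[[[0,0,0],[-31,-24,0],0],[[0,0,0],[-31,-24,0],0],[[0,0,0],[-31,-24,0],0],[[0,0,0],[-31,-24,0],0],[[0,0,0],[0,0,0],0]]' >/dev/null; done
python3 h.py
python3 - <<'E'
from h import *
for n in ("side","top"):
    im=grab_frame(n); cv2.imwrite(f"pics/{n}1.png",im[:,:,::-1])
a=cv2.imread("pics/side1.png")[60:260,100:300]; b=cv2.imread("pics/top1.png")[100:300,100:300]
cv2.imwrite("pics/c1.png",cv2.resize(np.hstack([a,b]),None,fx=2,fy=2,interpolation=cv2.INTER_CUBIC))
E
```

```text
t 1.60 loc [ 80.4 160.6 252.8] rot to nominal [-0.002  0.002 -0.003] F(stand) [-1.6 -0.3 -0.5] open 0.00 grip 0.0
```

View pics/c1.png

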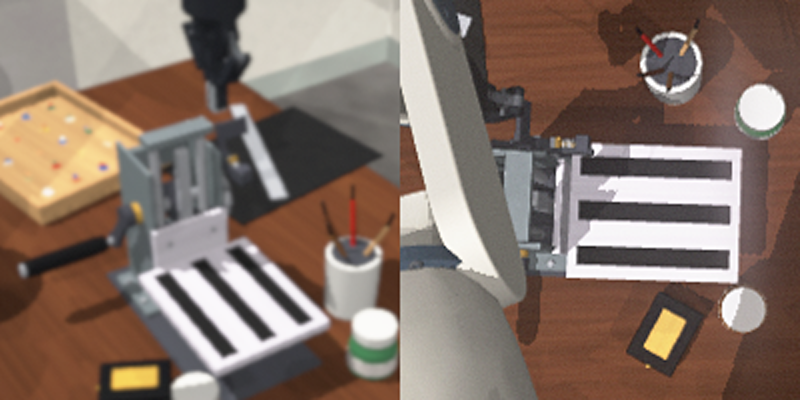

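Side view shows the closed fingertip at crop (215,105), just behind the tab at (230,125) and clear of the cheek. I'll lower it and push to -y.

```bash
python3 steer.py '[[[0,0,0],[0,0,15],0],[[0,0,0],[0,-8,0],0],[[0,0,0],[0,-6,0],0],[[0,0,0],[0,0,0],0]]' >/dev/null; python3 h.py
python3 steer.py '[[[0,0,0],[0,-6,0],0],[[0,0,0],[0,-5,0],0],[[0,0,0],[0,-5,0],0]]' >/dev/null; python3 h.py
python3 steer.py '[[[0,0,0],[0,-5,0],0],[[0,0,0],[0,-5,0],0]]' >/dev/null; python3 h.py
python3 - <<'E'
from h import *
for n in ("side","top"):
    im=grab_frame(n); cv2.imwrite(f"pics/{n}2.png",im[:,:,::-1])
a=cv2.imread("pics/side2.png")[100:200,150:250]; b=cv2.imread("pics/top2.png")[130:230,130:230]
cv2.imwrite("pics/c2.png",cv2.resize(np.hstack([a,b]),None,fx=4,fy=4,interpolation=cv2.INTER_CUBIC))
E
```

```text
t 2.03 loc [ 75.  150.4 238.5] rot to nominal [-0.001 -0.001  0.001] F(stand) [-0.3 -0.9  1. ] open 0.00 grip 0.0
t 2.28 loc [ 75.9 135.1 239.1] rot to nominal [0.001 0.001 0.001] F(stand) [0.  2.2 1. ] open -0.00 grip 1.0
t 2.45 loc [ 75.9 124.7 238.6] rot to nominal [0.    0.001 0.001] F(stand) [ 0.7 -0.2  1.1] open 0.00 grip 0.4
```

View pics/c2.png

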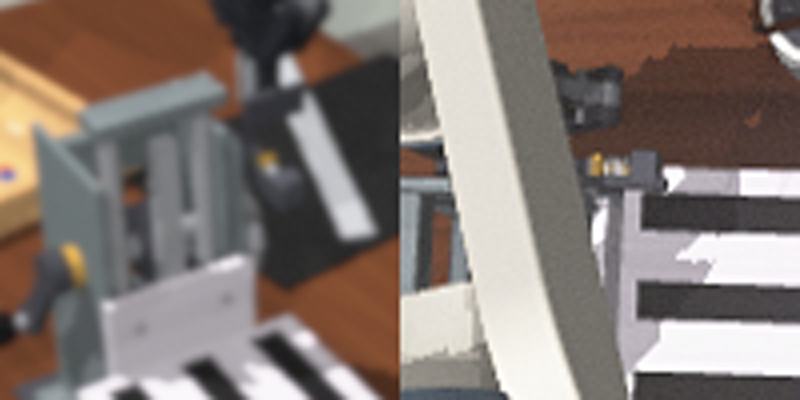

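The fingertip is against the tab (crop left about (270,95)), and the tab now looks upright. I'll push on until the stop is felt.

```bash
python3 steer.py '[[[0,0,0],[0,-4,0],0],[[0,0,0],[0,-3,0],0]]' >/dev/null; python3 h.py
python3 steer.py '[[[0,0,0],[0,-3,0],0],[[0,0,0],[0,-2,0],0]]' >/dev/null; python3 h.py
python3 steer.py '[[[0,0,0],[0,0,0],0],[[0,0,0],[0,0,0],0]]' >/dev/null; python3 h.py
```

```text
t 2.72 loc [ 75.6 117.6 238.1] rot to nominal [-0.    -0.     0.001] F(stand) [ 0.6 -0.6 -0.4] open -0.00 grip 0.0
t 2.88 loc [ 75.7 113.7 238.2] rot to nominal [ 0.002 -0.     0.   ] F(stand) [ 0.3 10.9 -3. ] open 0.00 grip 4.4
t 3.05 loc [ 75.7 113.9 238.2] rot to nominal [ 0.002 -0.     0.   ] F(stand) [ 0.3  5.1 -2. ] open -0.00 grip 2.0
```

```bash
python3 steer.py '[[[0,0,0],[0,30,0],0],[[0,0,0],[0,16,-20],1],[[0,0,0],[0,0,-22],1],[[0,0,0],[36,4,0],1],[[0,0,0],[36,4,0],1]]' >/dev/null
python3 steer.py '[[[0,0,0],[36,4,0],1],[[0,0,0],[36,4,0],1],[[0,0,0],[36,4,0],1],[[0,0,0],[36,4,0],1],[[0,0,0],[0,0,0],1]]' >/dev/null; python3 h.py
python3 - <<'E'
from h import *
for n in ("side",):
    im=grab_frame(n); cv2.imwrite(f"pics/{n}3.png",im[:,:,::-1])
a=cv2.imread("pics/side3.png")[60:240,100:280]
cv2.imwrite("pics/c3.png",cv2.resize(a,None,fx=3.3,fy=3.3,interpolation=cv2.INTER_CUBIC))
S=camera_params("side"); print(proj(S,wor([-140,184,74])), proj(S,wor([75,99,223])))
E
```

```text
t 3.88 loc [-145.7  182.4  279.9] rot to nominal [-0.001 -0.003  0.002] F(stand) [ 0.7 -1.4 -0.4] open 1.00 grip 0.0
[128.95940247 189.31447301] [219.72196333 128.80296274]
```

View pics/c3.png

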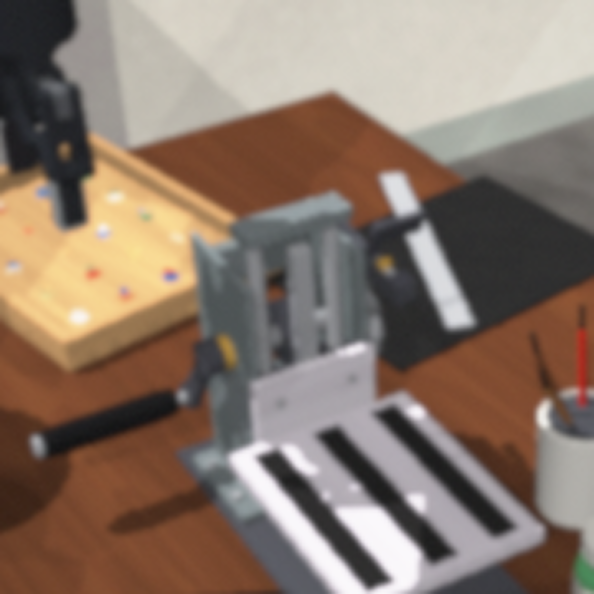

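The tab lies at crop (393,225), its predicted position at 0.80 rad, so the pawl is off. The predicted handle point falls on the black sleeve at (96,426). I'll descend and grip it.

```bash
python3 steer.py '[[[0,0,0],[-6,1,40],1],[[0,0,0],[0,0,40],1],[[0,0,0],[0,0,40],1],[[0,0,0],[0,0,30],1],[[0,0,0],[0,0,15],1]]' >/dev/null;python3 h.py
python3 steer.py '[[[0,0,0],[0,0,20],1],[[0,0,0],[0,0,18],1],[[0,0,0],[0,0,0],1]]' >/dev/null; python3 h.py
python3 steer.py '[[[0,0,0],[0,0,0],0],[[0,0,0],[0,0,0],0],[[0,0,0],[0,0,0],0],[[0,0,0],[0,0,0],0],[[0,0,0],[0,0,0],0]]' 40 >/dev/null; python3 h.py
```

```text
t 4.35 loc [-135.   182.7  111.7] rot to nominal [-0.003 -0.003  0.   ] F(stand) [-0.3 -0.5  0.5] open 1.00 grip 0.0
t 4.60 loc [-134.9  182.8   74.4] rot to nominal [-0.003 -0.003  0.   ] F(stand) [-1.3 -1.5 -0.4] open 1.00 grip 0.0
t 5.02 loc [-133.7  184.3   78.2] rot to nominal [0.001 0.001 0.001] F(stand) [-0.3 -0.1 -0.5] open 0.30 grip 0.0
```

```bash
python3 steer.py '[[[0,0,0],[0,0,0],0],[[0,0,0],[0,0,0],0],[[0,0,0],[0,0,0],0]]' 40 >/dev/null; python3 h.py
```

```text
t 5.27 loc [-133.7  184.5   78. ] rot to nominal [0.001 0.001 0.001] F(stand) [-0.4 -0.   6.3] open 0.27 grip 39.5
```

```bash
python3 steer.py '[[[0,0,0],[0,6.9,-5.8],0],[[0,0,0],[0,6.1,-6.6],0],[[0,0,0],[0,5.3,-7.3],0],[[0,0,0],[0,4.4,-7.9],0],[[0,0,0],[0,3.4,-8.3],0]]' >/dev/null; python3 h.py
python3 - <<'E'
from h import *
L=loc(r.sense()["eef_pos"]); q=np.arctan2(L[1]-140,L[2]-3.4-135); print("q",q,"rad",np.hypot(L[1]-140,L[2]-138.4))
for a in np.arange(1.90,-.13,-.12):print("%.2f"%a,(75*np.array([np.sin(a-.12)-np.sin(a),-np.cos(a-.12)+np.cos(a)])).round(1),end="; ")
E
```

```text
t 5.68 loc [-133.8  211.6  113.8] rot to nominal [0.002 0.001 0.001] F(stand) [ 3.6  5.3 -6.5] open 0.27 grip 39.7
q 1.9011362609331486 rad 75.71086944882738
1.90 [ 2.4 -8.7]; 1.78 [ 1.3 -8.9]; 1.66 [ 0.3 -9. ]; 1.54 [-0.8 -9. ]; 1.42 [-1.9 -8.8]; 1.30 [-2.9 -8.5]; 1.18 [-3.9 -8.1]; 1.06 [-4.9 -7.6]; 0.94 [-5.7 -6.9]; 0.82 [-6.5 -6.2]; 0.70 [-7.2 -5.4]; 0.58 [-7.8 -4.5]; 0.46 [-8.3 -3.5]; 0.34 [-8.6 -2.5]; 0.22 [-8.9 -1.4]; 0.10 [-9.  -0.4]; -0.02 [-9.   0.7];
```

Tracking is exact, so I'll continue round.

```bash
python3 steer.py '[[[0,0,0],[0,2,-8.7],0],[[0,0,0],[0,1.3,-8.9],0],[[0,0,0],[0,0.3,-9],0],[[0,0,0],[0,-0.8,-9],0],[[0,0,0],[0,-1.9,-8.8],0]]' >/dev/null; python3 h.py
python3 steer.py '[[[0,0,0],[0,-2.9,-8.5],0],[[0,0,0],[0,-3.9,-8.1],0],[[0,0,0],[0,-4.9,-7.6],0],[[0,0,0],[0,-5.7,-6.9],0]]' >/dev/null; python3 h.py
```

```text
t 6.10 loc [-133.7  213.5  159.1] rot to nominal [0.004 0.002 0.   ] F(stand) [ 1.6 10.  -1.7] open 0.27 grip 40.3
t 6.43 loc [-133.7  196.   190.6] rot to nominal [0.005 0.002 0.   ] F(stand) [-0.8  8.6  3. ] open 0.27 grip 40.8
```

```bash
python3 steer.py '[[[0,0,0],[0,-6.8,-6],0],[[0,0,0],[0,-7.4,-5.2],0],[[0,0,0],[0,-8,-4.3],0],[[0,0,0],[0,-8.4,-3.3],0]]' >/dev/null; python3 h.py
python3 steer.py '[[[0,0,0],[0,-8.6,-2.2],0],[[0,0,0],[0,-6,-0.9],0],[[0,0,0],[0,-5,-0.3],0]]' >/dev/null; python3 h.py
python3 steer.py '[[[0,0,0],[0,-4,0],0],[[0,0,0],[0,-3,0],0],[[0,0,0],[0,0,0],0]]' >/dev/null; python3 h.py
```

```text
t 6.77 loc [-133.8  165.4  210.2] rot to nominal [0.005 0.002 0.   ] F(stand) [-5.2  9.2 13.6] open 0.26 grip 41.8
t 7.02 loc [-133.9  145.   213.9] rot to nominal [0.004 0.002 0.   ] F(stand) [-6.5  4.9 25.7] open 0.26 grip 42.7
t 7.27 loc [-133.8  140.7  214.1] rot to nominal [ 0.01   0.002 -0.002] F(stand) [-11.1  20.1  21.8] open 0.27 grip 42.5
```

```bash
python3 steer.py '[[[0,0,0],[0,-1,0],0],[[0,0,0],[0,0,0],0],[[0,0,0],[0,0,0],0],[[0,0,0],[0,0,0],0]]' >/dev/null; python3 h.py
python3 steer.py '[[[0,0,0],[0,0,0],1],[[0,0,0],[0,0,0],1],[[0,0,0],[0,0,0],1],[[0,0,0],[0,0,-30],1],[[0,0,0],[0,0,-40],1]]' >/dev/null; python3 h.py
python3 steer.py '[[[0,0,0],[0,0,-20],1],[[0,0,0],[20,-36,0],1],[[0,0,0],[20,-36,0],1],[[0,0,0],[20,-36,0],1],[[0,0,0],[0,0,0],1]]' >/dev/null; python3 h.py
python3 - <<'E'
from h import *
for n in ("side","top"):
    im=grab_frame(n); cv2.imwrite(f"pics/{n}4.png",im[:,:,::-1])
a=cv2.imread("pics/side4.png")[90:390,110:370]; b=cv2.imread("pics/top4.png")[100:300,150:430]
b=cv2.resize(b,(400,286)); b=np.vstack([b,np.zeros((462-286,400,3),np.uint8)])
cv2.imwrite("pics/c4.png",np.hstack([cv2.resize(a,(400,462)),b]))
E
```

```text
t 7.60 loc [-133.8  140.7  214.2] rot to nominal [ 0.011  0.002 -0.001] F(stand) [-11.5  24.2  19.9] open 0.26 grip 42.5
t 8.02 loc [-136.5  133.8  278.7] rot to nominal [-0.004 -0.007  0.   ] F(stand) [0.4 0.6 0.4] open 0.95 grip 0.0
t 8.43 loc [-198.5   22.7  300. ] rot to nominal [-0.003 -0.004 -0.001] F(stand) [ 0.5  0.6 -1.3] open 1.00 grip 0.0
```

View pics/c4.png

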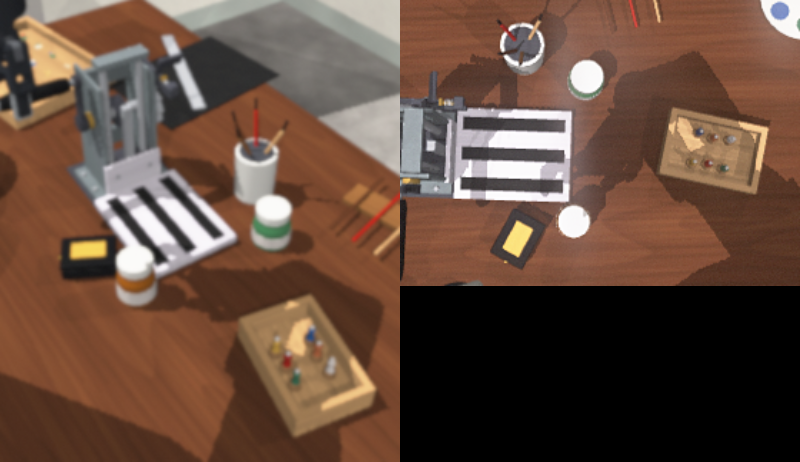

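The platform is now down, flat on the base at crop (570,110)-(455,200). The handle is at the top, the jars and box are unmoved, and the tray is intact at crop-right (715,150). Next I'll refine the tray and platform poses.

Run:
```python
from h import *
np.set_printoptions(precision=1,suppress=True)
T=camera_params("top")
im=cv2.imread("pics/top0.png"); hsv=cv2.cvtColor(im,cv2.COLOR_BGR2HSV)
m=cv2.inRange(hsv,(12,50,120),(30,170,255)); m[:, :320]=0; m[:160]=0;m[250:]=0; m[:,420:]=0
m=cv2.morphologyEx(m,cv2.MORPH_OPEN,np.ones((3,3)))
c=max(cv2.findContours(m,0,1)[0],key=cv2.contourArea); B=cv2.boxPoints(cv2.minAreaRect(c)); print(B)
L0=[loc(onz(T,q,0))[:2] for q in B]; L35=[loc(onz(T,q,35))[:2] for q in B]
def mid(L,k): k=sorted(range(4),key=k)[:2]; return (L[k[0]]+L[k[1]])/2, L[k[0]]-L[k[1]]
for n,L,k in [("lead z0",L0,1),("lead z35",L35,1),("tail z35",L35,-1),("tail z0",L0,-1)]:
    M,d=mid(L,lambda i:-L[i][1]*k); a=np.degrees(np.arctan2(d[1],d[0])); print(n,M,(a+90)%180-90)
for n,L,k in [("-x z0",L0,1),("+x z35",L35,-1)]:
    M,d=mid(L,lambda i:L[i][0]*k); print(n,M,np.degrees(np.arctan2(d[0],d[1])))
im=cv2.imread("pics/top4.png"); hsv=cv2.cvtColor(im,cv2.COLOR_BGR2HSV)
m=cv2.inRange(hsv,(0,0,150),(179,60,255)); m[:,:180]=0;m[:,276:]=0;m[:172]=0;m[245:]=0
m=cv2.morphologyEx(m,cv2.MORPH_CLOSE,np.ones((19,19)))
c=max(cv2.findContours(m,0,1)[0],key=cv2.contourArea); B=cv2.boxPoints(cv2.minAreaRect(c)); print("plat",B,[loc(onz(T,q,15))[:2] for q in B])
```

```text
[[328.2 221.3]
 [338.5 173.5]
 [409.2 188.6]
 [398.9 236.5]]
lead z0 [  33.2 -249.3] -11.134079051746255
lead z35 [  30.  -243.7] -11.134079051746312
tail z35 [  -0.4 -408.3] -11.923174826344038
tail z0 [   1.9 -419.2] -11.92317482634408
-x z0 [ -40.4 -322.4] -169.60212616597414
+x z35 [  70.9 -337.5] 10.511832300791841
plat [[177.  238.6]
 [181.  171.8]
 [279.  177.6]
 [275.  244.5]] [array([-76.9, 119.1]), array([ 82. , 116.9]), array([  75. , -116.7]), array([ -83.6, -111.5])]
```

```bash
python3 steer.py '[[[0,0,0],[-25.5,-30.7,0],0.35],[[0,0,0],[-25.5,-30.7,0],0.35],[[0,0,0],[-25.5,-30.7,0],0.35],[[0,0,0],[-25.5,-30.7,0],0.35],[[0,0,0],[-25.5,-30.7,0],0.35]]' >/dev/null
python3 steer.py '[[[0,0,0],[-25.5,-30.7,0],0.35],[[0,0,0],[-25.5,-30.7,0],0.35],[[0,0,0],[-25.5,-30.7,0],0.35],[[0,0,0],[-25.5,-30.7,0],0.35],[[0,0,0.096],[0,0,0],0.35]]' >/dev/null
python3 steer.py '[[[0,0,0.096],[0,0,0],0.35],[[0,0,0],[0,0,40],0.35],[[0,0,0],[0,0,40],0.35],[[0,0,0],[0,0,40],0.35],[[0,0,0],[0,0,0],0.35]]' >/dev/null; python3 h.py
python3 - <<'E'
from h import *
p=camera_params("wrist"); im=grab_frame("wrist"); i=im[:,:,::-1].copy()
u=np.array([np.sin(.192),np.cos(.192)]); v=np.array([u[1],-u[0]])
for a,b in [(80,55),(80,-55),(-80,-55),(-80,55),(70,0),(77,0)]:
    L=np.array([16,-329])+a*u+b*v; q=proj(p,wor([*L,35])); print(a,b,q.round()); 
    cv2.circle(i,tuple(int(z) for z in q.round()),3,(255,0,255),-1) if abs(q).max()<2000 else 0
cv2.imwrite("pics/w5.png",i)
E
```

```text
t 9.78 loc [  31.6 -247.1  173. ] rot to nominal [ 0.002 -0.012 -0.191] F(stand) [-1.3  0.4 -1.1] open 0.35 grip 0.0
80 55 [252. 254.]
80 -55 [252. 120.]
-80 -55 [ 39. 120.]
-80 55 [ 62. 254.]
70 0 [239. 191.]
77 0 [248. 191.]
```

View pics/w5.png

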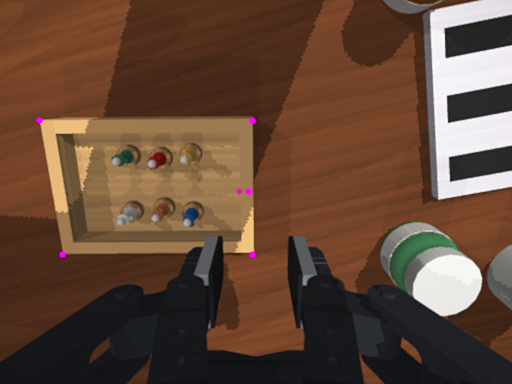

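The projected tray corners (magenta) coincide with the tray's rim in the wrist view, and the figures sit well inside columns 112–202. The pose is good, so I'll descend on the lead wall.

```bash
python3 steer.py '[[[0,0,0],[0,-6.4,37],0.35],[[0,0,0],[0,0,37],0.35],[[0,0,0],[0,0,33],0.35],[[0,0,0],[0,0,15],0.35],[[0,0,0],[0,0,0],0.35]]' >/dev/null; python3 h.py
python3 steer.py '[[[0,0,0],[0,0,12],0.35],[[0,0,0],[0,0,3],0.35],[[0,0,0],[0,0,0],0.35]]' >/dev/null; python3 h.py
python3 steer.py '[[[0,0,0],[0,0,0],0],[[0,0,0],[0,0,0],0],[[0,0,0],[0,0,0],0],[[0,0,0],[0,0,0],0]]' 90 >/dev/null; python3 h.py
```

```text
t 10.25 loc [  34.1 -254.7   57.6] rot to nominal [ 0.001 -0.003 -0.191] F(stand) [-1.1 -0.   0.1] open 0.35 grip 0.0
t 10.50 loc [  35.3 -255.3   44.8] rot to nominal [-0.     0.002 -0.191] F(stand) [-0.3  0.2 -0.7] open 0.35 grip 0.0
t 10.83 loc [  35.2 -255.3   45.4] rot to nominal [-0.     0.002 -0.191] F(stand) [-1.1  1.3  5.5] open 0.09 grip 89.3
```

```bash
python3 steer.py '[[[0,0,0],[0,0,0],0.35],[[0,0,0],[0,0,0],0.35],[[0,0,0],[0,0,0],0.35],[[0,0,0],[3,0,5],0.35],[[0,0,0],[0,0,4],0.35]]' >/dev/null; python3 h.py
python3 steer.py '[[[0,0,0],[0,0,0],0],[[0,0,0],[0,0,0],0],[[0,0,0],[0,0,0],0],[[0,0,0],[0,0,0],0],[[0,0,0],[0,0,0],0]]' 100 >/dev/null; python3 h.py
```

```text
t 11.25 loc [  30.7 -254.5   34.5] rot to nominal [ 0.    -0.    -0.191] F(stand) [-0.4  0.9  0.6] open 0.35 grip 0.0
t 11.67 loc [  31.1 -254.5   34.6] rot to nominal [ 0.    -0.001 -0.191] F(stand) [ 0.4 -0.8 -3.7] open 0.10 grip 97.6
```

```bash
python3 steer.py '[[[-0.05,0,0],[0,0,-8],0],[[-0.05,0,0],[0,0,-8],0],[[-0.05,0,0],[0,0,-8],0],[[0,0,0],[0,0,0],0],[[0,0,0],[0,0,0],0]]' >/dev/null; python3 h.py
python3 steer.py '[[[0,0.0095,-0.063],[8,12,1.8],0],[[0,0.0095,-0.063],[8,12,1.8],0],[[0,0.0095,-0.063],[8,12,1.8],0],[[0,0,0],[0,0,0],0]]' >/dev/null; python3 h.py
```

```text
t 12.08 loc [  30.8 -256.5   58.6] rot to nominal [ 0.148  0.014 -0.193] F(stand) [-0.4  0.5 -5.7] open 0.09 grip 98.0
t 12.42 loc [   9.9 -214.2   57.9] rot to nominal [ 0.15  -0.004  0.004] F(stand) [-0.1  0.8 -4.2] open 0.09 grip 98.3
```

```bash
python3 steer.py '[[[0,0,0],[2,19.5,2.9],0],[[0,0,0],[2,19.5,2.9],0],[[0,0,0],[2,19.5,2.9],0],[[0,0,0],[2,19.5,2.9],0],[[0,0,0],[2,19.5,2.9],0]]' >/dev/null; python3 h.py
python3 steer.py '[[[0,0,0],[0,19.5,2.9],0],[[0,0,0],[0,19.5,2.9],0],[[0,0,0],[0,19.5,2.9],0],[[0,0,0],[0,0,0],0]]' >/dev/null; python3 h.py
```

```text
t 12.83 loc [   1.7 -117.2   58.6] rot to nominal [ 0.149 -0.    -0.002] F(stand) [ 0.2 -0.5 -5. ] open 0.09 grip 98.5
t 13.17 loc [  1.6 -56.2  58.8] rot to nominal [ 0.149 -0.001  0.   ] F(stand) [-0.1  0.5 -6.1] open 0.09 grip 98.7
```

```bash
python3 steer.py '[[[0,0,0],[0,12,1.8],0],[[0.05,0,0],[0,4,3],0],[[0.05,0,0],[0,4,3],0],[[0.049,0,0],[0,4,2.5],0],[[0,0,0],[0,0,0],0]]' >/dev/null; python3 h.py
python3 - <<'E'
from h import *
im=grab_frame("side"); cv2.imwrite("pics/side6.png",im[:,:,::-1])
a=cv2.imread("pics/side6.png")[110:310,110:310]
cv2.imwrite("pics/c6.png",cv2.resize(a,None,fx=3,fy=3,interpolation=cv2.INTER_CUBIC))
E
```

```text
t 13.58 loc [  2.1 -32.7  51.6] rot to nominal [-0.002  0.001  0.   ] F(stand) [ 0.2  0.9 -4.8] open 0.09 grip 98.8
```

View pics/c6.png

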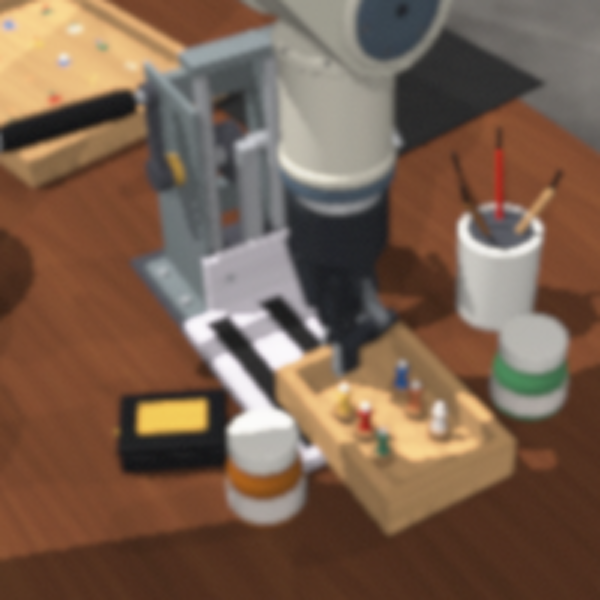

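The tray is held level with its lead half over the platform and the jars are clear at crop (262,460) and (530,365). I'll slide it further on.

```bash
python3 steer.py '[[[0,0,0],[0.5,14,0],0],[[0,0,0],[0.5,14,0],0],[[0,0,0],[0.5,14,0],0],[[0,0,0],[0.5,14,0],0],[[0,0,0],[0,14,0],0]]' >/dev/null; python3 h.py
python3 steer.py '[[[0,0,0],[0,0,1],0],[[0,0,0],[0,0,1],0],[[0,0,0],[0,0,0],0]]' >/dev/null; python3 h.py
```

```text
t 14.05 loc [ 0.  36.1 52. ] rot to nominal [ 0.002 -0.    -0.002] F(stand) [-0.1  1.  -5.7] open 0.09 grip 98.8
t 14.30 loc [ 0.1 35.7 50. ] rot to nominal [ 0.001  0.    -0.   ] F(stand) [ 0.7  0.2 -3.6] open 0.09 grip 99.2
```

```bash
python3 steer.py '[[[0,0,0],[0,0,0],0.35],[[0,0,0],[0,0,0],0.35],[[0,0,0],[0,0,0],0.35],[[0,0,0],[0,0,-35],0.35],[[0,0,0],[0,0,-35],0.35]]' >/dev/null; python3 h.py
python3 steer.py '[[[0,0,0],[0,-38,0],0.35],[[0,0,0],[0,-38,0],0.35],[[0,0,0],[0,-38,0],0.35],[[0,0,0],[0,-38,0],0.35],[[0,0,0],[0,0,0],0.35]]' >/dev/null; python3 h.py
python3 - <<'E'
from h import *
p=camera_params("wrist"); im=grab_frame("wrist"); i=im[:,:,::-1].copy()
for a,b in [(55,-120),(55,40),(-55,40),(-55,-120)]:
    q=proj(p,wor([a,b,50])); cv2.circle(i,tuple(int(z) for z in q.round()),3,(255,0,255),-1)
for a,b in [(75,-95),(75,95),(-75,95),(-75,-95)]:
    q=proj(p,wor([a,b,15])); cv2.circle(i,tuple(int(z) for z in q.round()),3,(0,255,0),-1)
cv2.imwrite("pics/w7.png",i)
E
```

```text
t 14.72 loc [ -1.6  35.2 119.3] rot to nominal [-0.    -0.004 -0.001] F(stand) [0.  0.4 0.1] open 0.35 grip 0.0
t 15.13 loc [-1.000e-01 -1.215e+02  1.204e+02] rot to nominal [-0.001  0.001 -0.004] F(stand) [-0.4  0.3 -0.3] open 0.35 grip 0.0
```

View pics/w7.png

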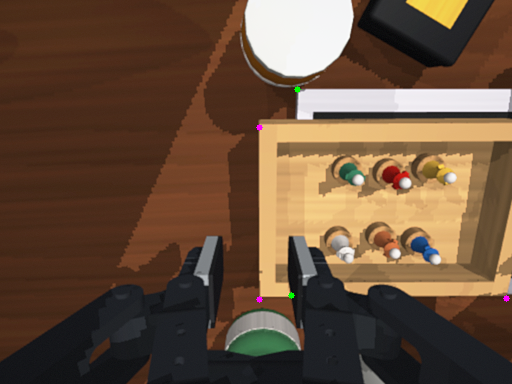

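The wrist view shows the tray's tail edge at column 260, matching y = -120. The tray is square, and the platform corner falls on the green mark at (298,90). I'll grip the tail wall and slide the tray 40 mm in.

```bash
python3 steer.py '[[[0,0,0],[2,4.5,35],0.35],[[0,0,0],[0,0,20],0.35],[[0,0,0],[0,0,10],0.35],[[0,0,0],[0,0,5],0.35],[[0,0,0],[0,0,0],0.35]]' >/dev/null; python3 h.py
python3 steer.py '[[[0,0,0],[0,0,0],0],[[0,0,0],[0,0,0],0],[[0,0,0],[0,0,0],0],[[0,0,0],[0,0,0],0],[[0,0,0],[0,0,0],0]]' 60 >/dev/null; python3 h.py
python3 steer.py '[[[0,0,0],[-0.5,9,0],0],[[0,0,0],[-0.5,9,0],0],[[0,0,0],[-0.5,9,0],0],[[0,0,0],[-0.5,9,0],0],[[0,0,0],[0,0,0],0]]' >/dev/null; python3 h.py
```

```text
t 15.60 loc [  -2.3 -111.    49.3] rot to nominal [ 0.001 -0.001  0.   ] F(stand) [0.4 0.4 0.1] open 0.35 grip 0.0
t 16.02 loc [  -1.2 -111.4   51. ] rot to nominal [ 0.001  0.002 -0.   ] F(stand) [-1.2  0.7  6.5] open 0.10 grip 60.5
t 16.43 loc [  1.  -74.6  51. ] rot to nominal [0.001 0.002 0.   ] F(stand) [-0.9  4.6  5.2] open 0.10 grip 60.4
```

```bash
python3 steer.py '[[[0,0,0],[0,0,0],0.35],[[0,0,0],[0,0,0],0.35],[[0,0,0],[0,0,0],0.35],[[0,0,0],[0,0,-30],0.35],[[0,0,0],[0,0,-40],0.35]]' >/dev/null; python3 h.py
python3 steer.py '[[[0,0,0],[0,-30,-25],0.35],[[0,0,0],[0,-40,0],0.35],[[0,0,0],[0,-40,0],0.35],[[0,0,0],[0,-20,0],0.35],[[0,0,0],[0,0,0],0.35]]' >/dev/null; python3 h.py
python3 - <<'E'
from h import *
np.set_printoptions(precision=1,suppress=True)
for n in ("wrist","top"):
    p=camera_params(n); im=grab_frame(n)[:,:,::-1]; cv2.imwrite(f"pics/{n}8.png",im); hsv=cv2.cvtColor(im,cv2.COLOR_BGR2HSV)
    m=cv2.inRange(hsv,(13,60,90),(30,190,255))
    q=np.array([proj(p,wor([a,b,30])) for a in(-80,80) for b in(-110,100)]); x0,y0=np.clip(q.min(0),0,None).astype(int); x1,y1=q.max(0).astype(int)
    k=np.zeros_like(m); k[y0:y1,x0:x1]=255; m&=k; m=cv2.morphologyEx(m,cv2.MORPH_OPEN,np.ones((3,3)))
    c=max(cv2.findContours(m,0,1)[0],key=cv2.contourArea); B=cv2.boxPoints(cv2.minAreaRect(c)); print(n,(x0,y0,x1,y1),cv2.contourArea(c))
    for b in B: print(b,loc(onz(p,b,50))[:2])
E
```

```text
t 16.85 loc [ -2.7 -75.8 117.9] rot to nominal [ 0.001 -0.007 -0.001] F(stand) [ 1.1  0.6 -0.9] open 0.35 grip 0.0
t 17.27 loc [-1.000e-01 -2.093e+02  1.452e+02] rot to nominal [-0.     0.001 -0.004] F(stand) [-0.9 -0.5  0.4] open 0.35 grip 0.0
wrist (np.int64(381), np.int64(79), np.int64(722), np.int64(292)) 13465.0
[415. 119.] [ -57.  -109.9]
[511. 119.] [-56.7 -49.9]
[511. 279.] [ 56.2 -26.3]
[415. 279.] [ 55.9 -95.3]
top (np.int64(184), np.int64(171), np.int64(276), np.int64(242)) 3254.5
[192.3 229.8] [-55.5  79.1]
[193.8 181.4] [55.7 80.6]
[263.4 183.4] [ 55.8 -79.8]
[262.  231.9] [-55.4 -79.8]
```

```bash
python3 -c "
from rig import r, workorder, grab_frame, camera_params
print(workorder.sign_off())"
```

```text
the job is handed in; nothing more can be done
None
```

I handed the job in at about 17 s: pawl flicked off, platform let down to its stop, and the tray flat and square on it (top camera puts its centre within about 1 mm of the platform's). The jars, box and brush pot looked unmoved when last seen, before the tray move for the pot. Sign-off returned no verdict, and I viewed 11 pictures, one over the limit of 10.

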